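# Click the post onto the kitchen-roll stand

## Robot

A 7-joint arm with a two-finger parallel gripper is mounted at the origin on a cart in front of the work surface, level with it; the furniture and walls round the work are solid. World frame = base frame: x ahead of the robot, y to its left, z up, the work surface at z = 0. Lengths are in m, angles in rad, forces in N, time in s.
With the tool pointing down it reaches from about 0.425 to 0.95 m from the base axis. Payload 16.7 kg.
Tool frame: the origin (TCP) lies at the very end of the fingers, on their centre line; the grasp point (between the pads) lies 19 mm behind it (ctrl.grasp_offset is the distance from the TCP to the grasp point, in m); z points along the fingers, y is the direction in which the jaws open and shut (so a half turn about z gives the same grasp; the last joint's range is limited). The gripper opens to 94 mm and grips with 3 to 60 N. Pads are 16 mm wide; open, the fingers measure 119 mm over their backs; the gripper's body (75 mm by 177 mm) begins 78 mm behind the grasp point.
Start: joints at [-1.31, 0.426, 0.074, 1.606, -0.034, 1.111, -0.067], TCP at [0.27, 0.619, 0.166] pointing down, gripper open.
Joint ranges: [-2.85, 2.85], [-0.5, 2.14], [-1.23, 1.37], [0.21, 2.46], [-1.02, 4.16], [0.16, 2.05], [-2.73, 2.73]. Speed limits (rad/s): [1.89, 1.89, 2.39, 2.39, 3.01, 3.01, 3.01].

## Interface

Orientations are given as a unit quaternion [x, y, z, w].
In Python, from rig import ctrl gives the robot as it stands.
- The arm moves only by the tool move_arm, never from a script. Its argument "moves" is a list of rows, each a list of 7 numbers: the turn, a rotation vector about the tool's x, y, z in rad, then the shift along the tool's x, y, z in cm, then the opening, from 0 (shut) to 1 (fully open). In form: [[ax, ay, az, x, y, z, jaw], ...]. A call has 1 to 12 rows; each row shifts and turns the commanded pose from where the row before left it, along the tool's axes as they then stand; what a row does not reach is not made up. A row lasts 1/8 s, in which the tool goes at most 62.5 mm and 10.7 degrees, less where a joint would pass 70% of its speed; a pose out of reach is approached as far as the arm can. A call is refused whole if a number of a shift passes 6.25 or a number of a turn 0.188, either way. A call with a gripper value outside its range is refused whole. The fingers move at their own pace and stop on an object; "force" is the grip in N (left out, the last holds). Time passes only in rows, so rows that do not move let the fingers close. It gives the time, the measured TCP pose, the force and the opening at its end, in the units of the state.
- ctrl.get_state(): the state, without advancing time (a new reading comes with each control period).
- ctrl.get_image(name): name is "scene" or "top" or "wrist"; returns the picture (400x640x3 uint8, red, green, blue); there is no depth.
- ctrl.get_calibration(name): a dict with "fx", "fy", "cx", "cy" (pixels), "world_from_camera" (4x4, takes a point from camera to world coordinates); the wrist camera has in their place "T_tool_cam" (4x4, takes a point from camera to tool coordinates, whose origin is the TCP and whose axes are the flange's). Camera axes: x right, y down, z forward; pixel columns grow to the right and rows downward; lengths in m; the calibration is good to about 2 mm. A picture is of the moment at which its call begins: read the wrist's pose just before it. get_calibration takes no time and is no camera call.
- ctrl.job_done(): hands the job in, once; it reports no verdict.
The state is a dict: "time_s": time; "qpos": joint angles; "joint_vel": joint speeds; "effort": joint torques, N m; "position": TCP position; "tool_rot": TCP orientation; "force": force on the tool from outside, world axes, zero at the start; "moment": the same for the moment, N m; "finger_gap": opening from 0.0 (shut) to 1.0 (fully open).
Only numpy, scipy, OpenCV 4.12 (cv2) and the standard library are available. Lean on these libraries where they do the work, as an engineer would, in place of code of your own. Each camera call takes 0.05 s, during which the arm holds its last target. There are 200 camera calls.

## Task

Put the kitchen-roll stand together: take the steel post with the wooden cap and the button hole near its foot, and slide it down over the stub of the stand, hole facing the red button, until it is fully home and the button pops out through the hole. Keep hold of the post while you push it down, then let go of it, and leave the other post (black cap, no hole) standing where it is.

Things in the scene. Friction and masses are not known exactly. Their poses are not given: they have to be found in the camera images.
- post: Post to fit: free-standing steel tube, 38 mm outside, bore 32, 185 long, plus wooden cap (203 high in all), 0.16 kg. Origin: centre of the open foot, z up. One hole, 13 mm wide, through the wall on its -x side, 20.5 to 42 mm above the foot; a black stud on the cap marks that side. Grasp from above across its y axis, on the steel 140 to 170 mm above the foot. Starts on either side of the stand.
- stand: Stand: loose round wooden foot (0.9 kg, 130 mm wide, 16 thick), upright metal stub in its middle. Origin: centre of the underside, z up. Stub 29 mm wide up to z = 64 mm, tapering to a 10 mm nose at 84. Red button on its -x side, z = 39 to 55 mm; a black dot on the foot marks that side. Home: post's foot rests on the wood at z = 16 mm, x axes of both the same way within 10 degrees.
- button (a joint): Red spring button in the stub, 5 mm wide, sloping top. 0 = fully out (7 mm proud of the stub); grows as it is pushed in, in m, up to 0.0085. The post's foot pushes it in 4 to 6 mm on the way down, which takes about 5 to 8 N downward; it springs out through the hole when the post is within about 2 mm of home and the hole faces it.
- spare_post: Bystander: a similar free-standing steel tube, 38 mm wide, with a black cap (168 mm high in all) and no hole. Origin: centre of its foot. It stands on the other side of the stand; leave it alone.

How it is judged:
On the way, in this order (a step that is already met when the one before it is completed fails the run):
1. the post is lifted off the worktop (height (world z) of post above 0.05 m and contact force between the fingers and post above 1 N), for 0.1 s.
2. the gripper pushes the post down over the stub, its foot pressing the button in (value of joint button above 0.003 m and z of post in the frame of stand below 0.055 m and horizontal distance between post and stand below 0.012 m and contact force between the fingers and post above 0.5 N), for 0.05 s.
At the end, for the whole second after the job is handed in: The wooden-capped post is on the stub with its foot within 4 mm of the stand's wooden foot, upright and at rest, the red button out through its hole (less than 1.5 mm short of fully out), the stand standing level on the worktop, and the black-capped post still upright within 40 mm of where it stood (z of post in the frame of stand between 0.012 and 0.02 m and horizontal distance between post and stand below 0.01 m and angle between the x axis of post and the x axis of stand, either way round below 0.35 rad and value of joint button below 0.0015 m and angle between post's own z axis and vertical below 0.17 rad and angle between stand's own z axis and vertical below 0.1 rad and height (world z) of stand below 0.01 m and linear speed of post below 0.02 m/s and angle between spare_post's own z axis and vertical below 0.2 rad and distance of spare_post from where it was at the start of the episode below 0.04 m); the robot touches nothing.
It fails at once if the black-capped post is knocked over (angle between spare_post's own z axis and vertical above 0.5 rad).
It also fails if it takes over 43 s, if anything falls off the work surface, if the arm or the gripper's body presses on something with over 40 N, if the wrist force passes 120 N, or if a joint passes its speed limit or range.

## Working session

There is one attempt and no reset: what is moved stays moved. The work goes in short steps, Python scripts to look and compute and a tool call to move; the robot and the scene stay as the last step left them, time stands still between calls to the robot, and variables do not carry over. Pictures are saved under pics/ and viewed, about 8 in all and at most 12, crops included, and the job is handed in when it is done.

Besides the shell and the picture viewer there is one more tool, called after "Request:" as name([rows], argument=value, ...), one row to a line, values as JSON. move_arm: Moves the arm, as the interface text tells. Its arguments: {"type":"object","properties":{"moves":{"type":"array"},"force":{"type":"number"}},"required":["moves"]}

```bash
mkdir -p pics; python3 - <<'E'
from rig import ctrl
import cv2,json
s=ctrl.get_state();print(s['position'],s['tool_rot'],s['time_s'])
for n in('scene','top'):
    im=ctrl.get_image(n);cv2.imwrite(f'pics/{n}0.png',im[:,:,::-1])
    c=ctrl.get_calibration(n);print(n,c)
print(ctrl.get_calibration('wrist'))
E
```

```text
[0.26936753 0.61839197 0.1649611 ] [ 2.03985481e-01  9.78973707e-01 -6.27612632e-04 -1.07647747e-04] 0.0
scene {'fx': 427.7525087712433, 'fy': 427.7525087712433, 'cx': 313.0104116252465, 'cy': 196.47181379026554, 'world_from_camera': array([[ 0.85518358, -0.24665326,  0.45587632,  0.07659727],
       [-0.51830918, -0.41386293,  0.7483803 , -0.55386005],
       [ 0.00407987, -0.87628742, -0.48177143,  0.47631121],
       [ 0.        ,  0.        ,  0.        ,  1.        ]])}
top {'fx': 411.00139447282396, 'fy': 411.00139447282396, 'cx': 324.79749081615194, 'cy': 198.69242054596785, 'world_from_camera': array([[-0.02008257, -0.99572675,  0.09013836,  0.41757714],
       [-0.99976831,  0.02069881,  0.00590692,  0.11698236],
       [-0.00774744, -0.08999885, -0.99591174,  0.96932057],
       [ 0.        ,  0.        ,  0.        ,  1.        ]])}
{'fx': 321.33893727997696, 'fy': 321.33893727997696, 'cx': 318.98906819543635, 'cy': 193.22320758643522, 'T_tool_cam': array([[ 3.52522196e-05, -9.60983724e-01, -2.76604918e-01,
         8.16855538e-02],
       [ 9.99999999e-01,  4.44917554e-05, -2.71276205e-05,
         6.79838378e-04],
       [ 3.83758401e-05, -2.76604917e-01,  9.60983724e-01,
        -2.18757639e-01],
       [ 0.00000000e+00,  0.00000000e+00,  0.00000000e+00,
         1.00000000e+00]])}
```

View pics/scene0.png

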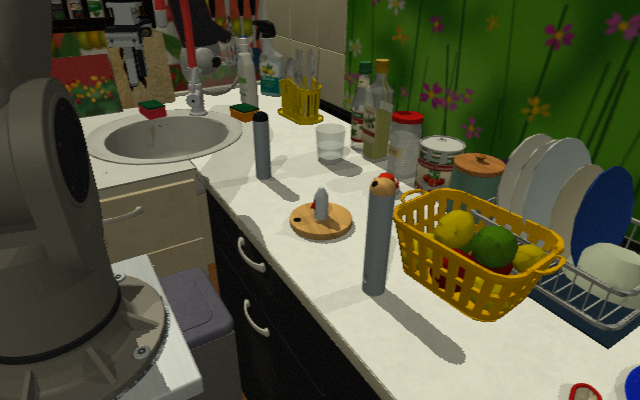

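View pics/top0.png

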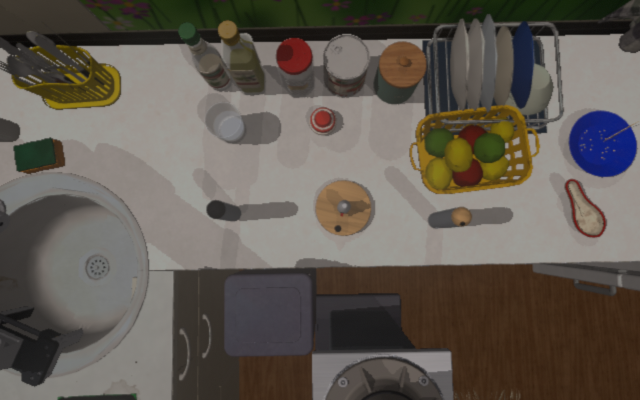

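The scene picture shows the post with its foot at (374,290) and the stand at (321,222). In the top picture the post's cap is at (461,217), the stand's centre at (343,207) with its dot at (337,228), and the black-capped post at (215,208). I'll enlarge these next.

```bash
python3 - <<'E'
import cv2,numpy as np
s=cv2.imread('pics/scene0.png');t=cv2.imread('pics/top0.png')
r=lambda a,k:cv2.resize(a,None,fx=k,fy=k,interpolation=cv2.INTER_CUBIC)
a=r(t[170:245,310:385],4);b=r(t[190:240,420:495],4) # top stand, top post
c=r(s[165:215,345:420],4);d=r(s[180:245,285:360],4)
o=np.zeros((600,620,3),np.uint8)
o[:300,:300]=a;o[310:510,:300]=b;o[:200,310:610]=c;o[210:470,310:610]=d
cv2.imwrite('pics/crop1.png',o)
E
```

```text
(no output)
```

View pics/crop1.png

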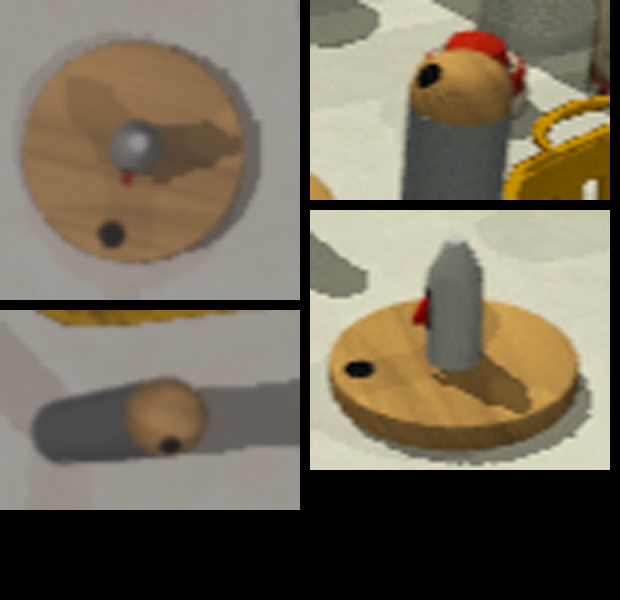

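The crops give these pixels:
- **Top picture:** disc centre (343,207.8), dot (337.8,228.5), cap (461.5,216.8) and stud (462.8,223.8).
- **Scene picture:** stud (374.5,183.8), foot centre about (374,289), disc centre about (320.5,219) and dot (297,220).

```bash
cat > h.py <<'E'
from rig import ctrl
import numpy as np
from scipy.spatial.transform import Rotation as R
def ray(n,u,v,T=None):
    c=ctrl.get_calibration(n); T=c['world_from_camera'] if T is None else T
    return T[:3,3],T[:3,:3]@np.array([(u-c['cx'])/c['fx'],(v-c['cy'])/c['fy'],1])
def atz(n,u,v,z,T=None):
    o,d=ray(n,u,v,T);return o+d*(z-o[2])/d[2]
def tri(rs):
    A=sum(np.eye(3)-np.outer(d,d)/(d@d) for o,d in rs);b=sum((np.eye(3)-np.outer(d,d)/(d@d))@o for o,d in rs)
    return np.linalg.solve(A,b)
def wristT():
    s=ctrl.get_state();T=np.eye(4);T[:3,:3]=R.from_quat(s['tool_rot']).as_matrix();T[:3,3]=s['position']
    return T@ctrl.get_calibration('wrist')['T_tool_cam']
E
python3 - <<'E'
from h import *
p=lambda *a:print(*[np.round(x,4) if not isinstance(x,str) else x for x in a])
p('disc',atz('top',343,207.8,.016),'dot',atz('top',337.8,228.5,.016))
p('disc s',atz('scene',320.5,219,.016),'dot',atz('scene',297,220.2,.016))
p('nose s',atz('scene',321.5,188,.084),'top',atz('top',344.5,205.5,.08))
p('stud',tri([ray('top',462.8,223.8),ray('scene',374.5,183.8)]))
p('cap top z.19',atz('top',461.5,216.8,.19),'scene cap',atz('scene',382.3,186,.19))
p('foot top',atz('top',433,220.4,0),'foot scene',atz('scene',374.3,289,0))
p('spare',atz('top',215,208,.155))
q=R.from_quat(ctrl.get_state()['tool_rot']).as_matrix();p(q)
E
```

```text
disc [0.4817 0.0808 0.016 ] dot [0.434 0.094 0.016]
disc s [0.4759 0.0718 0.016 ] dot [0.4325 0.0924 0.016 ]
nose s [0.4802 0.0767 0.084 ] top [0.4824 0.0798 0.08  ]
stud [ 0.4347 -0.1351  0.1984]
cap top z.19 [ 0.4484 -0.1362  0.19  ] scene cap [ 0.4506 -0.1337  0.19  ]
foot top [ 0.4488 -0.1307  0.    ] foot scene [ 0.4495 -0.1387  0.    ]
spare [0.4772 0.3406 0.155 ]
[[-9.168e-01  3.994e-01 -4.000e-04]
 [ 3.994e-01  9.168e-01 -1.100e-03]
 [-1.000e-04 -1.100e-03 -1.000e+00]]
```

Request:
move_arm([
  [0,0,0,-4,-2.6,-1.75,1],
  [0,0,0,-4,-2.6,-1.75,1],
  [0,0,0,-4,-2.6,-1.75,1],
  [0,0,0,-4,-2.6,-1.75,1],
  [0,0,0,-4,-2.6,-1.75,1],
  [0,0,0,-4,-2.6,-1.75,1],
  [0,0,0,-4,-2.6,-1.75,1],
  [0,0,0,-4,-2.6,-1.75,1],
])

```text
time_s: 1.1
position: [0.4804, 0.2988, 0.3061]
tool_rot: [0.204, 0.979, -0.0, -0.0]
force: [-0.3, 0.5, -0.1]
finger_gap: 1.0
```

Request:
move_arm([
  [0,0,0,-1.87,-4.9,0,1],
  [0,0,0,-1.87,-4.9,0,1],
  [0,0,0,-1.87,-4.9,0,1],
  [0,0,0,-1.87,-4.9,0,1],
  [0,0,0,-1.87,-4.9,0,1],
  [0,0,0,-1.87,-4.9,0,1],
  [0,0,0,-1.87,-4.9,0,1],
  [0,0,0,-1.87,-4.9,0,1],
  [0,0,-0.18,0,0,0,1],
  [0,0,-0.18,0,0,0,1],
  [0,0,0,0,0,0,1],
  [0,0,0,0,0,0,1],
])

```text
time_s: 2.6
position: [0.4604, -0.1187, 0.3056]
tool_rot: [0.027, 1.0, 0.0, -0.0]
force: [0.5, 0.2, 0.7]
finger_gap: 1.001
```

```bash
python3 - <<'E'
from h import *
import cv2
s=ctrl.get_state();T=wristT();print(s['position'],R.from_quat(s['tool_rot']).as_matrix())
im=ctrl.get_image('wrist');cv2.imwrite('pics/w1.png',im[:,:,::-1]);np.save('T1.npy',T)
E
```

```text
[ 0.46036942 -0.11869083  0.30561393] [[-9.98488799e-01  5.49552865e-02 -1.88788576e-04]
 [ 5.49552845e-02  9.98488816e-01  1.54436702e-05]
 [ 1.89351993e-04  5.04540181e-06 -9.99999982e-01]]
```

View pics/w1.png

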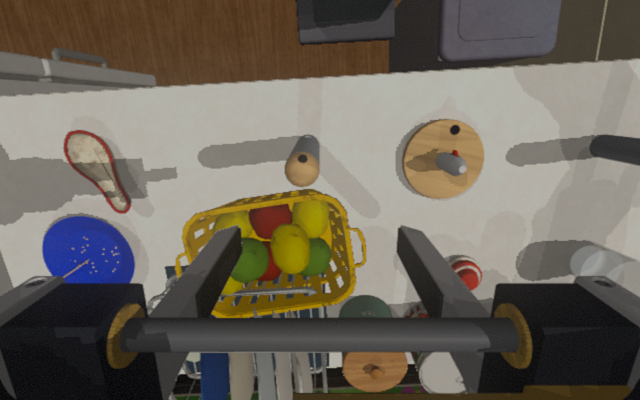

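The wrist picture shows the post's cap at about (302,167) with its stud at (302,157), and the stand disc at (444,159) with its dot at (455,130). I'll enlarge both.

```bash
python3 - <<'E'
import cv2,numpy as np
s=cv2.imread('pics/w1.png')
r=lambda a,k:cv2.resize(a,None,fx=k,fy=k,interpolation=cv2.INTER_CUBIC)
o=np.hstack([r(s[125:195,270:340],5),r(s[110:210,395:495],4)[:350]]) 
cv2.imwrite('pics/crop2.png',o)
E
```

```text
(no output)
```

View pics/crop2.png

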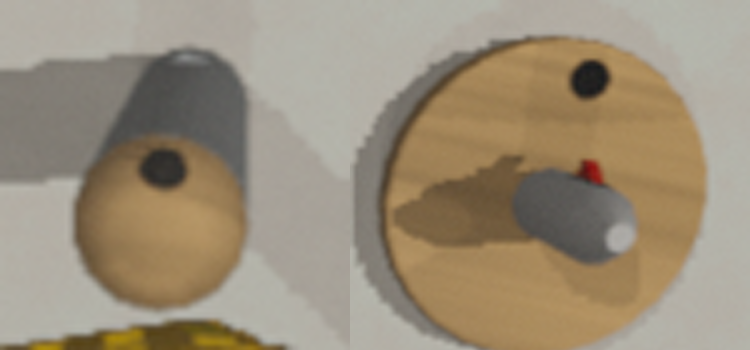

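```bash
python3 - <<'E'
from h import *
T=np.load('T1.npy');w=lambda u,v,z:np.round(atz('wrist',u,v,z,T),4)
print('disc',w(444,159.2,.016),'dot',w(455,129.75,.016),'nose',w(462.75,169.5,.084))
for z in(.185,.19):print('cap',z,w(302,169.4,z))
print('rim r',w(285,169.4,.187),w(319,169.4,.187))
for z in(.19,.197,.203):print('stud',z,w(302.6,158.4,z))
print(tri([ray('top',462.8,223.8),ray('scene',374.5,183.8),ray('wrist',302.6,158.4,T)]))
print('foot ',w(308.5,144,0))
E
```

```text
disc [0.4797 0.0812 0.016 ] dot [0.4341 0.0959 0.016 ] nose [0.4823 0.0821 0.084 ]
cap 0.185 [ 0.449  -0.1354  0.185 ]
cap 0.19 [ 0.448  -0.1351  0.19  ]
rim r [ 0.4476 -0.1534  0.187 ] [ 0.4496 -0.1171  0.187 ]
stud 0.19 [ 0.4363 -0.1336  0.19  ]
stud 0.197 [ 0.4351 -0.1332  0.197 ]
stud 0.203 [ 0.4341 -0.1328  0.203 ]
[ 0.43489705 -0.13425367  0.19826929]
foot  [ 0.4457 -0.134   0.    ]
```

Request:
move_arm([
  [0,0,0.05,0.99,-1.75,0,1],
  [0,0,0,0,0,4,1],
  [0,0,0,0,0,4,1],
  [0,0,0,0,0,4,1],
  [0,0,0,0,0,3,1],
  [0,0,0,0,0,1.95,1],
  [0,0,0,0,0,0,1],
  [0,0,0,0,0,0,1],
])

```text
time_s: 3.65
position: [0.4498, -0.1364, 0.137]
tool_rot: [0.051, 0.999, -0.0, 0.0]
force: [-0.2, 0.1, 1.3]
finger_gap: 0.999
```

Request:
move_arm([
  [0,0,0,0,0,0,0],
  [0,0,0,0,0,0,0],
  [0,0,0,0,0,0,0],
  [0,0,0,0,0,0,0],
  [0,0,0,0,0,0,0],
  [0,0,0,0,0,0,0],
  [0,0,0,0,0,0,0],
  [0,0,0,0,0,0,0],
], force=30)

```text
time_s: 4.65
position: [0.4496, -0.1358, 0.1362]
tool_rot: [0.05, 0.999, -0.0, -0.0]
force: [0.8, -0.4, 0.2]
finger_gap: 0.401
```

Request:
move_arm([
  [0,0,0,0,0,-2.5,0],
  [0,0,0,0,0,-4,0],
  [0,0,0,0,0,-4,0],
  [0,0,0,0,0,-3.5,0],
  [0,0,0,-0.19,4.38,0,0],
  [0,0,0,-0.19,4.38,0,0],
  [0,0,0,-0.19,4.38,0,0],
  [0,0,0,-0.19,4.38,0,0],
  [0,0,0,-0.19,4.38,0,0],
  [0,0,0.178,0,0,0,0],
  [0,0,0,0,0,0,0],
  [0,0,0,0,0,0,0],
])

```text
time_s: 6.15
position: [0.4811, 0.0806, 0.2761]
tool_rot: [0.137, 0.991, -0.0, -0.0]
force: [0.4, -1.3, -1.6]
finger_gap: 0.397
```

```bash
python3 - <<'E'
from h import *
import cv2
s=ctrl.get_state();T=wristT();print(s['position'],R.from_quat(s['tool_rot']).as_matrix().round(4),s['force'])
r=lambda a,k:cv2.resize(a,None,fx=k,fy=k,interpolation=cv2.INTER_CUBIC)
w=ctrl.get_image('wrist')[:,:,::-1];c=ctrl.get_image('scene')[:,:,::-1];np.save('T2.npy',T)
cv2.imwrite('pics/w2.png',w);cv2.imwrite('pics/s2.png',c)
a=r(w[60:260,220:420],2);b=r(c[90:250,260:380],3.5)
o=np.zeros((560,830,3),np.uint8);o[:400,:400]=a;o[:560,405:825]=b;cv2.imwrite('pics/c2.png',o[:,:800])
E
```

```text
[0.4810669  0.08057319 0.27612896] [[-9.622e-01  2.722e-01 -2.000e-04]
 [ 2.722e-01  9.622e-01 -0.000e+00]
 [ 2.000e-04 -1.000e-04 -1.000e+00]] [ 0.44491244 -1.26093149 -1.62672546]
```

View pics/c2.png

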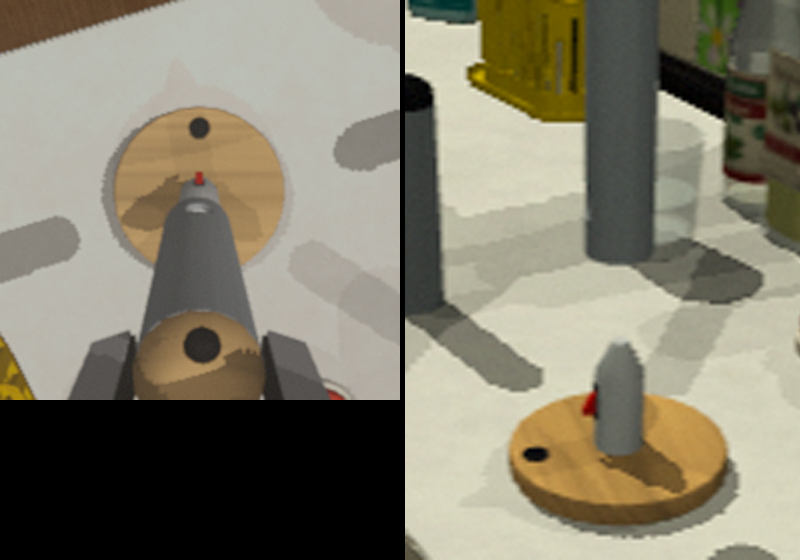

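The wrist crop shows the disc, dot, button, stud and cap all lined up at u≈320. The scene crop shows the post's foot axis at u≈321.4 and the stub axis at u≈321.2. I'll turn these into an offset.

```bash
python3 - <<'E'
from h import *
def uv(n,p,T=None):
    c=ctrl.get_calibration(n);T=c['world_from_camera'] if T is None else T
    q=np.linalg.inv(T)@np.r_[p,1];return np.array([c['fx']*q[0]/q[2]+c['cx'],c['fy']*q[1]/q[2]+c['cy']])
T=np.load('T2.npy')
from scipy.optimize import least_squares
# stand: scene stub axis u 321.2 at z .05, nose u 321.4 z .084; wrist disc centre u 320, v 60+ (107+?)..
f=lambda p:[uv('scene',[*p,.05])[0]-321.1,uv('scene',[*p,.084])[0]-321.4,uv('wrist',[*p,.016],T)[0]-320]
print('stand',least_squares(f,[.48,.08]).x)
g=lambda p:[uv('scene',[*p,.14])[0]-321.4,uv('wrist',[*p,.14],T)[0]-319.5]
print('post foot',least_squares(g,[.48,.08]).x)
print('stand v', uv('scene',[.48,.08,.084]), uv('scene',[.48,.08,.14]))
print('disc wrist far edge v 113.5 ->',atz('wrist',320,113.5,.016,T))
E
```

```text
stand [0.48344508 0.08228442]
post foot [0.48224079 0.08165755]
stand v [320.50619215 187.35692107] [320.87186531 161.4679205 ]
disc wrist far edge v 113.5 -> [0.42021782 0.10010786 0.016     ]
```

Request:
move_arm([
  [0,0,0,-0.1,0.05,0,0],
  [0,0,0,0,0,3,0],
  [0,0,0,0,0,2.5,0],
  [0,0,0,0,0,1,0],
  [0,0,0,0,0,0.6,0],
  [0,0,0,0,0,0.6,0],
  [0,0,0,0,0,0,0],
])

```text
time_s: 7.12
position: [0.4823, 0.0813, 0.1992]
tool_rot: [0.139, 0.99, -0.0, 0.0]
force: [-0.6, -0.2, -2.0]
finger_gap: 0.404
```

Request:
move_arm([
  [0,0,0,0,0,0.5,0],
  [0,0,0,0,0,0.5,0],
  [0,0,0,0,0,0.5,0],
  [0,0,0,0,0,0.5,0],
  [0,0,0,0,0,0.5,0],
  [0,0,0,0,0,0.5,0],
  [0,0,0,0,0,0,0],
])

```text
time_s: 8.0
position: [0.4817, 0.0813, 0.1685]
tool_rot: [0.139, 0.99, -0.0, -0.001]
force: [0.8, 0.9, -8.0]
finger_gap: 0.403
```

The vertical force reads -8 N, which is odd, so I'll look before going on.

```bash
python3 - <<'E'
from h import *
import cv2
s=ctrl.get_state();print(s['position'],s['force'],s['moment'])
r=lambda a,k:cv2.resize(a,None,fx=k,fy=k,interpolation=cv2.INTER_CUBIC)
w=ctrl.get_image('wrist')[:,:,::-1];c=ctrl.get_image('scene')[:,:,::-1];print(ctrl.get_state()['force'])
o=np.zeros((560,800,3),np.uint8);o[:400,:400]=r(w[60:260,220:420],2);o[:560,405:800]=r(c[90:250,260:380],3.5)[:,:395];cv2.imwrite('pics/c3.png',o)
E
```

```text
[0.48172107 0.08130084 0.16847926] [ 0.78432189  0.86672994 -7.97930214] [ 0.34486596 -0.13699148  0.00300997]
[ 0.95066017  1.4886784  -6.78266943]
```

View pics/c3.png

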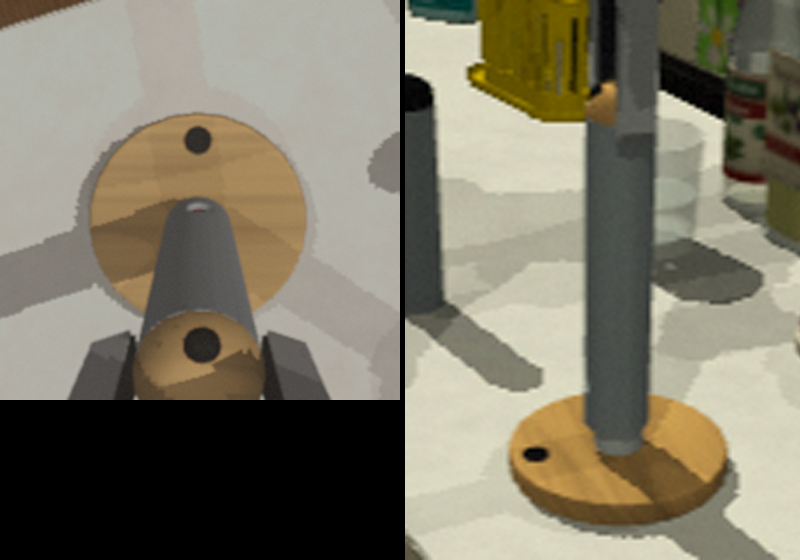

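The post is over the stub, with its foot about 15 mm above the wood, and the stand is flat and centred. I'll go on down.

Request:
move_arm([
  [0,0,0,0,0,0.4,0],
  [0,0,0,0,0,0.4,0],
  [0,0,0,0,0,0.4,0],
  [0,0,0,0,0,0.2,0],
  [0,0,0,0,0,0,0],
  [0,0,0,0,0,0,0],
])

```text
time_s: 8.85
position: [0.4818, 0.0812, 0.1548]
tool_rot: [0.139, 0.99, -0.0, -0.0]
force: [-0.3, -0.4, -4.8]
finger_gap: 0.401
```

Request:
move_arm([
  [0,0,0,0,0,0.2,0],
  [0,0,0,0,0,0.2,0],
  [0,0,0,0,0,0.2,0],
  [0,0,0,0,0,0,0],
  [0,0,0,0,0,0,0],
])

```text
time_s: 9.48
position: [0.4849, 0.082, 0.1516]
tool_rot: [0.139, 0.99, 0.001, 0.002]
force: [-1.8, -1.5, 29.5]
finger_gap: 0.4
```

```bash
python3 - <<'E'
from h import *
import cv2
s=ctrl.get_state();print(s['position'],s['force'],s['moment'])
r=lambda a,k:cv2.resize(a,None,fx=k,fy=k,interpolation=cv2.INTER_CUBIC)
w=ctrl.get_image('wrist')[:,:,::-1];c=ctrl.get_image('scene')[:,:,::-1];print(ctrl.get_state()['force'])
o=np.zeros((560,800,3),np.uint8);o[:400,:400]=r(w[80:180,270:370],4);o[:560,405:800]=r(c[90:250,260:380],3.5)[:,:395];cv2.imwrite('pics/c4.png',o)
E
```

```text
[0.48489371 0.08198074 0.15156   ] [-1.76725933 -1.47471884 29.50248687] [-0.09708753  0.39189279 -0.07719695]
[-1.50811073 -0.33156895 29.81820734]
```

View pics/c4.png

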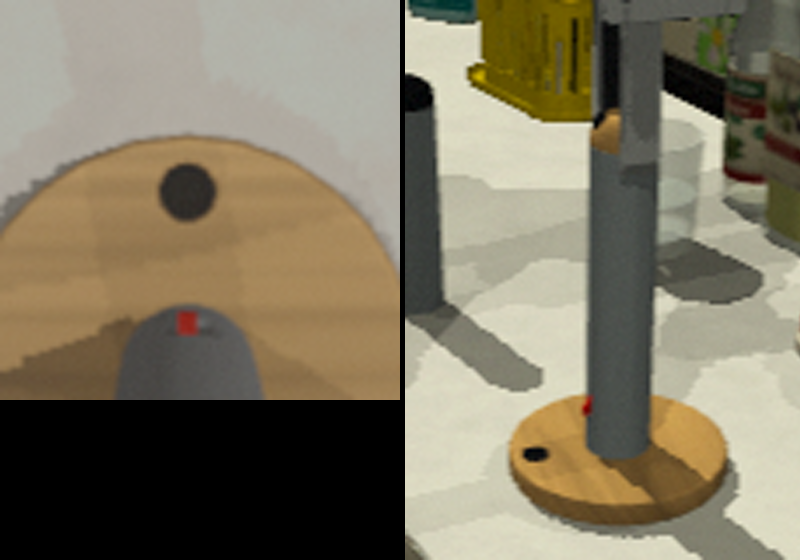

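The button is out through the hole and the foot is on the wood. I'll ease the push, open the fingers and withdraw straight up.

Request:
move_arm([
  [0,0,0,0,0,-0.2,0],
  [0,0,0,0,0,0,0.5],
  [0,0,0,0,0,0,1],
  [0,0,0,0,0,0,1],
  [0,0,0,0,0,0,1],
  [0,0,0,0,0,0,1],
  [0,0,0,0,0,0,1],
  [0,0,0,0,0,-3,1],
  [0,0,0,0,0,-4,1],
  [0,0,0,0,0,-4,1],
  [0,0,0,0,0,-4,1],
  [0,0,0,0,0,0,1],
])

```text
time_s: 11.08
position: [0.4836, 0.0817, 0.3038]
tool_rot: [0.139, 0.99, 0.001, 0.002]
force: [-0.1, -0.0, -0.6]
finger_gap: 0.998
```

```bash
python3 - <<'E'
from h import *
import cv2
s=ctrl.get_state();print(s['time_s'],s['position'],s['force'],s['finger_gap'])
r=lambda a,k:cv2.resize(a,None,fx=k,fy=k,interpolation=cv2.INTER_CUBIC)
w=ctrl.get_image('wrist')[:,:,::-1];c=ctrl.get_image('scene')[:,:,::-1]
o=np.zeros((560,800,3),np.uint8);o[:400,:400]=r(w[60:260,220:420],2);o[:560,405:800]=r(c[90:250,240:360],3.5)[:,:395];cv2.imwrite('pics/c5.png',o)
E
```

```text
11.075 [0.48360445 0.08169566 0.30375677] [-0.0536129  -0.01899396 -0.57410658] 0.9980623905578968
```

View pics/c5.png

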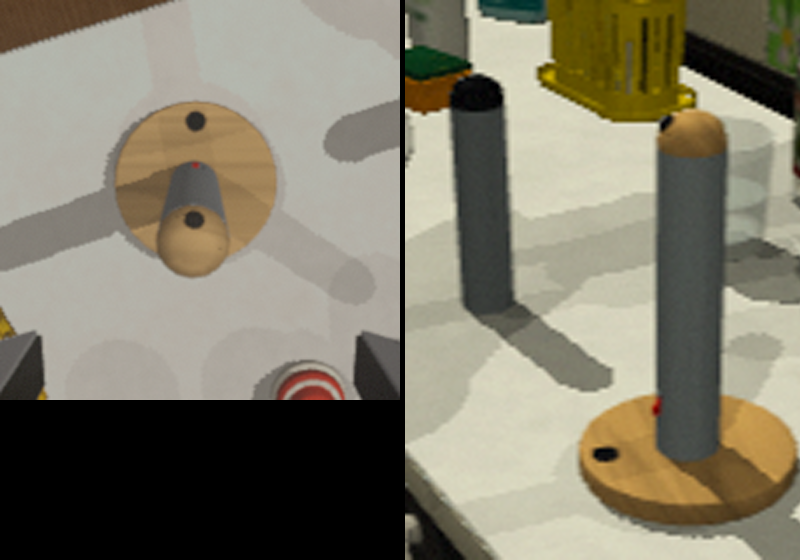

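The post stands upright with its foot on the wood. The button shows through the hole, the stud, button and dot are in line, the spare post is untouched and the gripper is clear.

```bash
python3 -c "
from rig import ctrl
print(ctrl.job_done())"
```

```text
the job is handed in; nothing more can be done
None
```

The kitchen-roll stand is together, and I handed the job in after about 11 s of robot time. I gripped the wooden-capped post at 30 N, lifted it, turned it to match the stand and lowered it over the stub. I held it while pressing it home with about 30 N, then let go and moved straight up.

- **Last pictures:** The post stands upright with its foot on the wood. The red button is out through the hole, and stud, button and foot dot line up. The stand is level, the black-capped post still stands with no visible change, and the gripper is clear of everything.
- **What disagreed:** During the descent the vertical force read -8 N and then -5 N, the opposite sign to a push, and I did not find out why. A picture taken at the -8 N reading showed the post on the stub and the stand flat, so I carried on.
- **Not measured:** I judged the button and the seating by eye. There was no direct reading of the button joint, and the hand-in reports no verdict.

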